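# Find the flat base plate with a straightedge

### The arm

A 7-joint arm with a two-finger parallel gripper is mounted at the origin on a cart in front of the work surface, level with it; the furniture and walls round the work are solid. World frame = base frame: x ahead of the robot, y to its left, z up, the work surface at z = 0. Lengths are in m, angles in rad, forces in N, time in s.
With the tool pointing down it reaches from about 0.35 to 0.9 m from the base axis. Payload 8.1 kg.
Tool frame: the origin (TCP) lies between the finger pads, 19 mm behind the fingertips; this is the grasp point; z points along the fingers, y is the line along which they close (so a half turn about z gives the same grasp; the last joint's range is limited). The gripper opens to 92 mm and grips with 3 to 60 N. Pads are 19 mm wide; open, the fingers measure 130 mm over their backs; the gripper's body (75 mm by 190 mm) begins 47 mm behind the grasp point.
Start: joints at [-1.315, 0.434, 0.025, 1.573, -0.012, 1.134, -0.075], TCP at [0.219, 0.585, 0.246] pointing down, gripper open.
Joint ranges: [-2.62, 2.62], [-0.44, 2.09], [-1.27, 1.32], [0.08, 2.57], [-1.32, 4.46], [0.12, 2], [-2.74, 2.74]. Speed limits (rad/s): [2.22, 2.22, 3.01, 3.01, 3.14, 3.14, 3.14].

### API

Orientations are given as a rotation vector (axis times angle).
In Python, from cell import readout, vision, arm gives the robot as it stands.
- The arm moves only by the tool carry_out, never from a script. Its argument "increments" is one flat list of numbers, 6 for each row, row after row: the shift along the world's x, y, z in mm, then the turn, a rotation vector about the world's x, y, z in rad. In form: [tx, ty, tz, wx, wy, wz, tx, ty, tz, wx, wy, wz, ...]. A call has 1 to 20 rows; each row shifts and turns the commanded pose from where the row before left it; what a row does not reach is not made up. A row lasts 1/8 s, in which the tool goes at most 62.5 mm and 10.7 degrees, less where a joint would pass 70% of its speed; a pose out of reach is approached as far as the arm can. A call with a gripper value outside its range is refused whole. "grip" is the closure, from 0 (fully open) to 1 (shut), set as the call begins (left out, the last holds). The fingers move at their own pace and stop on an object; "newtons" is the grip in N (left out, the last holds). Time passes only in rows, so rows that do not move let the fingers close. It gives the time, the measured TCP pose, the force, the opening and the grip force at its end, in the units of the state.
- readout.observe(): the state, without advancing time (a new reading comes with each control period).
- vision.get_image(name): name is "side" or "top"; returns the picture (480x640x3 uint8, red, green, blue); there is no depth.
- vision.calibration(name): a dict with "fov_y" (degrees; the focal length in pixels is half the picture's height over the tangent of half this angle, whatever the lens; pixels are square), "cx", "cy" (the principal point, pixels), "pose" (4x4, takes a point from camera to world coordinates). Camera axes: x right, y up, looking along -z (the intrinsics and any distortion apply to the point x, -y, -z); pixel columns grow to the right and rows downward; lengths in m; the calibration is good to about 2 mm. A picture is of the moment at which its call begins. calibration takes no time and is no camera call.
- arm.sign_off(): hands the job in; it is judged then, once.
The state is a dict: "clock": time; "joints": joint angles; "dq": joint speeds; "joint_efforts": joint torques, N m; "position": TCP position; "ee_rot": TCP orientation; "force": force on the tool from outside, world axes, zero at the start; "ft_torque": the same for the moment, N m; "width": opening from 0.0 (shut) to 1.0 (fully open); "gripper_force": force on a finger pad.
Only numpy, scipy, OpenCV 4.12 (cv2) and the standard library are available. Lean on these libraries where they do the work, as an engineer would, in place of code of your own. Each camera call takes 0.05 s, during which the arm holds its last target. There are 200 camera calls.

### The job

One of the two long grey base plates is flat, the other is slightly crowned. Set the steel straightedge softly along the middle of a plate and press down on its ends with a fingertip, the end with the hanging hole first and then the plain end, holding about 5 N for half a second, to feel whether it rocks; if it does, try the other plate, and never bear down on a plate with 25 N, not even while laying. When neither end gives, leave the straightedge lying centred along that plate, with the other things on the counter left where they are.

Things in the scene. Friction and masses are not known exactly. Their poses are not given: they have to be found in the camera images.
- straightedge: steel straightedge bar, 30 (x) x 190 (y) x 6 mm (z), 0.12 to 0.2 kg, with a black grip rib on its middle: 14 mm wide (x), 50 mm long (y), its top 36 mm above the bar's underside. A 9 mm hanging hole is at the +y end. Starts flat on the counter (underside at z = 0). Origin: centre of the underside; y along its length, z up. Pick it up by pinching the rib across its 14 mm.
- hole_end (a point): point on the bar's top face 70 mm from its middle, at the end with the hanging hole: where to press first. The crowned plate is level over its middle 34 mm, then falls 3 mm to each end: the bar rests level on it too, but a push of half a newton here tips it 0.04 rad and this point sinks 2 to 3 mm
- plain_end (a point): point on the bar's top face 70 mm from its middle, at the end without hole: where to press second. On the flat plate the bar stays level and this point sinks less than 1 mm under 5 N; steel on steel is stiff, so approach slowly and stop on force
- grip (a point): point inside the grip rib, on its centre line, 28 mm above the bar's underside (8 mm below the rib's top): where to pinch (TCP here keeps the fingertips clear of the bar)
- plate_a: grey painted steel base plate, 70 (x) x 180 (y) x 14 mm high at its middle, screwed down at the corners and let into the counter by 0 to 4 mm (each differently), so its middle stands 10 to 14 mm above the counter; flat or crowned (either plate may be the one). Origin: centre of the underside; y along its length, z up. 
- plate_b: grey painted steel base plate, 70 (x) x 180 (y) x 14 mm high at its middle, screwed down at the corners and let into the counter by 0 to 4 mm (each differently), so its middle stands 10 to 14 mm above the counter; flat or crowned (either plate may be the one). Origin: centre of the underside; y along its length, z up. 
- calculator: bystander: desk calculator 146 x 104 x 17 mm, lying on the counter among the plates (underside at z = 0); leave it alone. Origin: centre of the underside
- binder_clip: bystander: black binder clip 38 x 32 x 43 mm standing between the plates; leave it alone. Origin: centre of the underside
- stapler: bystander: red stapler 135 x 38 x 47 mm at the front right; leave it alone. Origin: centre of the underside
- tape_roll: bystander: roll of tape 96 mm across, 25 mm high, behind the plates; leave it alone. Origin: centre of the underside

How it is judged:
By the outcome, as a careful person would: the job done as asked, in the order asked, and still so for the second after the job is handed in, with the robot touching nothing.
It also fails if it takes over 72 s, if anything falls off the work surface, if the arm or the gripper's body presses on something with over 40 N, if the wrist force passes 120 N, or if a joint passes its speed limit or range.

## Working session

There is one attempt and no reset: what is moved stays moved. The work goes in short steps, Python scripts to look and compute and a tool call to move; the robot and the scene stay as the last step left them, time stands still between calls to the robot, and variables do not carry over. Pictures are saved under pics/ and viewed, at most 10 in all, crops included, and the job is handed in when it is done.

Besides the shell and the picture viewer there is one more tool, called after "Call:" as a command line: name --argument value ..., lists and objects as JSON in quotes. carry_out: Moves the arm, as the interface text tells. Its arguments: {"type":"object","properties":{"increments":{"type":"array","items":{"type":"number"}},"grip":{"type":"number"},"newtons":{"type":"number"}},"required":["increments"]}

```bash
mkdir -p pics; ls; python3 - <<'E'
from cell import readout, vision
import cv2
s=readout.observe(); print({k:s[k] for k in('clock','position','ee_rot','force','width')})
for n in('top','side'):
    c=vision.calibration(n); print(n,c)
    cv2.imwrite(f'pics/{n}0.png',vision.get_image(n)[:,:,::-1])
E
```

```text
pics
{'clock': 0.0, 'position': array([0.21933966, 0.58473558, 0.2447345 ]), 'ee_rot': array([-5.60740112e-01, -3.09099059e+00,  2.43687179e-03]), 'force': array([ 0.53213582, -0.11842796, -1.16354699]), 'width': 0.9989826002210779}
top {'fov_y': 46.83968382655843, 'cx': 319.2022539647694, 'cy': 234.89073555258426, 'pose': array([[-0.0236775 ,  0.98113638, -0.19186134,  0.3142223 ],
       [-0.99950909, -0.02717114, -0.0155983 , -0.07473481],
       [-0.02051715,  0.19139782,  0.98129808,  1.27090256],
       [ 0.        ,  0.        ,  0.        ,  1.        ]])}
side {'fov_y': 56.048231035821956, 'cx': 307.4732221738443, 'cy': 241.09567018093452, 'pose': array([[-0.72916745, -0.37218134,  0.57427857,  1.05478229],
       [ 0.68408708, -0.37381892,  0.62632602,  0.49409597],
       [-0.01843067,  0.8495531 ,  0.52718103,  0.50946133],
       [ 0.        ,  0.        ,  0.        ,  1.        ]])}
```

View pics/top0.png

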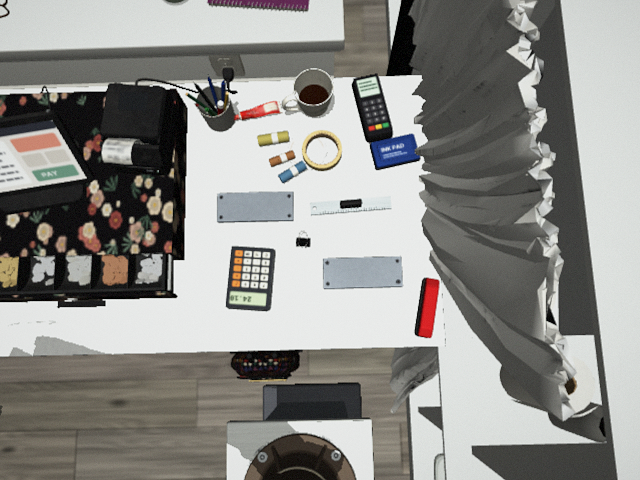

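View pics/side0.png

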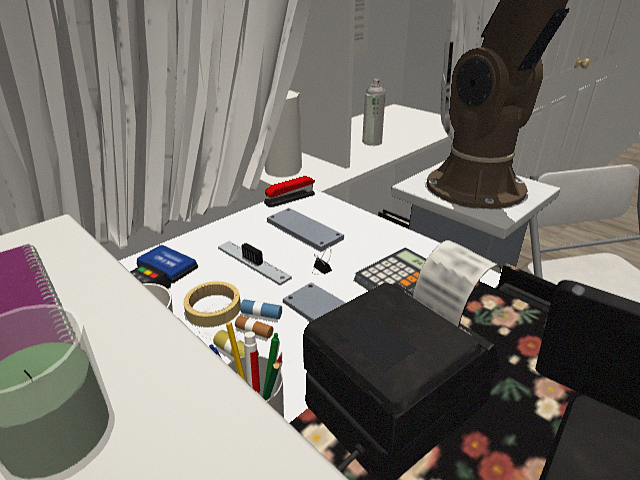

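The top view shows the bar at about (350,205) with its rib at (351,203), plates at (255,207) and (363,272), the clip at (303,240), the calculator at (250,278) and the stapler at (427,307). The side view shows the same layout. Next I'll measure with masks.

```bash
cat > h.py <<'E'
import numpy as np, cv2
from cell import readout, vision
def ray(n,px):
    c=vision.calibration(n); f=240/np.tan(np.radians(c['fov_y']/2)); P=c['pose']
    d=P[:3,:3]@np.array([(px[0]-c['cx'])/f,-(px[1]-c['cy'])/f,-1]); return P[:3,3],d
def onz(n,px,z):
    o,d=ray(n,px); return o+d*(z-o[2])/d[2]
def proj(n,p):
    c=vision.calibration(n); f=240/np.tan(np.radians(c['fov_y']/2)); P=c['pose']
    q=P[:3,:3].T@(np.array(p)-P[:3,3]); return c['cx']-f*q[0]/q[2], c['cy']+f*q[1]/q[2]
def blob(mask,roi):
    x0,y0,x1,y1=roi; m=np.zeros(mask.shape,np.uint8); m[y0:y1,x0:x1]=mask[y0:y1,x0:x1]
    cs,_=cv2.findContours(m,cv2.RETR_EXTERNAL,cv2.CHAIN_APPROX_NONE)
    return max(cs,key=cv2.contourArea)
def rect(n,c,z):
    w=np.array([onz(n,p,z)[:2]*1000 for p in c[:,0].astype(float)],np.float32)
    (cx,cy),(a,b),_=cv2.minAreaRect(w); bx=cv2.boxPoints(cv2.minAreaRect(w))
    e=[bx[1]-bx[0],bx[2]-bx[1]]; e=max(e,key=np.linalg.norm); 
    return dict(c=(round(cx,1),round(cy,1)),size=(round(a),round(b)),yaw=round(float(np.arctan2(e[1],e[0])),3))
E
python3 - <<'E'
from h import *
im=vision.get_image('top'); g=im.max(2)
print(im[207,255],im[272,363],im[205,325],im[150,220],im[203,351])
bg=(g<int(im[225,330].max())-22).astype(np.uint8)
for k,roi,z in(('A?',(205,180,302,232),.012),('B?',(315,245,412,297),.012),('bar',(303,190,400,220),.006)):
    c=blob(bg,roi); print(k,cv2.boundingRect(c),rect('top',c,z))
rb=(g<70).astype(np.uint8); c=blob(rb,(330,190,372,220)); print('rib',cv2.boundingRect(c),rect('top',c,.036))
for n,roi in(('calc',(220,240,280,315)),('clip',(290,228,315,252)),('stap',(410,270,445,345)),('tape',(299,125,345,174))):
    c=blob(bg,roi);print(n,cv2.boundingRect(c),rect('top',c,.02))
a=cv2.resize(im[180:320,210:440],None,fx=3.4,fy=3.4,interpolation=cv2.INTER_CUBIC)
cv2.imwrite('pics/z.png',a[:,:,::-1])
E
```

```text
[151 161 169] [160 169 178] [213 222 222] [233 235 234] [45 43 46]
A? (217, 191, 77, 32) {'c': (632.4, 94.3), 'size': (179, 75), 'yaw': 1.569}
B? (323, 256, 81, 34) {'c': (471.2, -151.2), 'size': (74, 182), 'yaw': -1.57}
bar (311, 198, 81, 18) {'c': (629.7, -129.6), 'size': (33, 188), 'yaw': -1.512}
rib (340, 199, 21, 9) {'c': (626.7, -127.8), 'size': (18, 47), 'yaw': -1.514}
calc (225, 246, 51, 66) {'c': (463.6, 103.8), 'size': (104, 146), 'yaw': -0.093}
clip (296, 236, 15, 12) {'c': (544.4, -17.2), 'size': (32, 26), 'yaw': 1.544}
stap (414, 277, 26, 62) {'c': (387.7, -291.2), 'size': (41, 135), 'yaw': -0.209}
tape (299, 153, 43, 21) {'c': (731.6, -61.0), 'size': (100, 47), 'yaw': 1.567}
```

View pics/z.png

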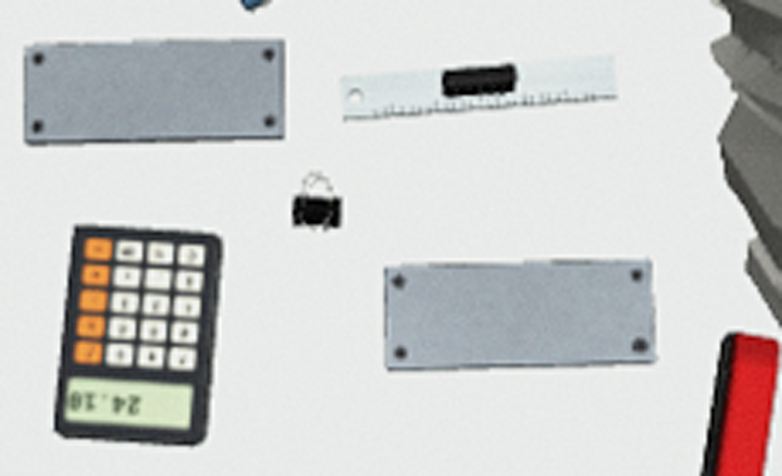

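The hanging hole is at the left (+y) end, about (355,95) in the crop. Both plates are parallel to world y. I'll swing over above the bar, keeping the radius small while passing the register.

Call:
carry_out --increments '[13,-43.5,5.5,0,0,-0.07,13,-43.5,5.5,0,0,-0.07,13,-43.5,5.5,0,0,-0.07,13,-43.5,5.5,0,0,-0.07,13,-43.5,5.5,0,0,-0.07,13,-43.5,5.5,0,0,-0.07,13,-43.5,5.5,0,0,-0.07,13,-43.5,5.5,0,0,-0.07,13,-43.5,5.5,0,0,-0.07,13,-43.5,5.5,0,0,-0.07,28,-28,-15,0,0,-0.045,28,-28,-15,0,0,-0.045,28,-28,-15,0,0,-0.045,28,-28,-15,0,0,-0.045,28,-28,-15,0,0,-0.045,28,-28,-15,0,0,-0.045,28,-28,-15,0,0,-0.045,28,-28,-15,0,0,-0.045,28,-28,-15,0,0,-0.045,28,-28,-15,0,0,-0.045]' --grip 0

```text
clock: 2.65
position: [0.6303, -0.1305, 0.1496]
ee_rot: [-2.153, -2.287, 0.0]
force: [-0.0, 1.1, -0.6]
width: 1.002
gripper_force: 0.0
```

```bash
cat >> h.py <<'E'
from scipy.spatial.transform import Rotation as Rn
def st():
    s=readout.observe(); R=Rn.from_rotvec(s['ee_rot']).as_matrix()
    print('t',round(s['clock'],2),'p',np.round(s['position']*1000,1),'yang',round(float(np.arctan2(R[1,1],R[0,1])),4),'zax',np.round(R[:,2],4),'F',np.round(s['force'],2),'w',round(s['width'],3))
E
python3 - <<'E'
from h import *
st(); print(readout.observe()['joints'].round(2))
to=lambda u,v:((u+.5)/3.4-.5+210,(v+.5)/3.4-.5+180)
for k,L in(('A',((38,59),(37,126),(269,54),(270,121))),('B',((399,281),(400,352),(636,275),(640,345)))):
    w=np.array([onz('top',to(*p),.012)*1000 for p in L]); print(k,w.mean(0).round(1),w[:,:2].round(0).tolist())
for p in ((341,79),(343,119),(617,97),(615,57)): print(onz('top',to(*p),.006).round(4))
# side view rib & bar
im=cv2.imread('pics/side0.png'); g=im.max(2)
c=blob((g<70).astype(np.uint8),(232,235,272,272)); print(cv2.boundingRect(c))
for p in((.629,-.1286,.036),(.629,-.1036,.036),(.631,-.1536,.036)): print('proj',proj('side',p))
top=im[235:290,215:295]
cv2.imwrite('pics/s1.png',cv2.resize(im[190:340,200:360],None,fx=4,fy=4,interpolation=cv2.INTER_CUBIC))
E
```

```text
t 2.65 p [ 630.3 -130.5  149.6] yang 0.0607 zax [-4.e-04  3.e-04 -1.e+00] F [-0.03  1.14 -0.57] w 1.002
[-0.26  0.61  0.6   1.67 -0.39  0.99  0.53]
A [633.3  94.7  12. ] [[658.0, 175.0], [610.0, 175.0], [657.0, 15.0], [609.0, 15.0]]
B [ 472.  -150.8   12. ] [[496.0, -71.0], [448.0, -70.0], [496.0, -231.0], [448.0, -231.0]]
[ 0.6389 -0.0347  0.006 ]
[ 0.6104 -0.0354  0.006 ]
[ 0.6206 -0.2245  0.006 ]
[ 0.6491 -0.2245  0.006 ]
(242, 243, 21, 23)
proj (np.float64(253.01129811422118), np.float64(246.69906703464673))
proj (np.float64(260.9089559420167), np.float64(251.65233624368236))
proj (np.float64(244.57740059549093), np.float64(242.29274804113132))
```

View pics/s1.png

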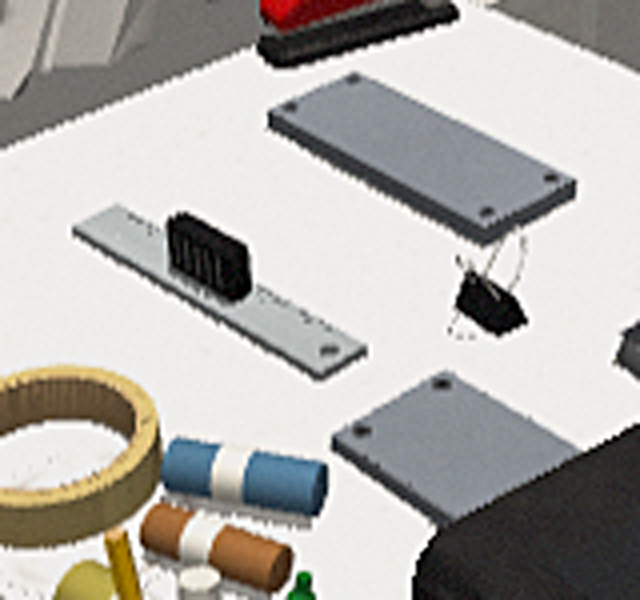

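The side crop agrees: rib at about (252,253) in the full image, bar flat, hole at the near end. I'll descend and grip.

Call:
carry_out --increments '[0,1,-20,0,0,0,0,0,-20,0,0,0,0,0,-20,0,0,0,0,0,-20,0,0,0,0,0,-20,0,0,0,0,0,-12,0,0,0,0,0,-6,0,0,0,0,0,-3.5,0,0,0,0,0,0,0,0,0,0,0,0,0,0,0]'

```text
clock: 3.9
position: [0.6298, -0.1289, 0.0296]
ee_rot: [2.151, 2.289, 0.001]
force: [-0.2, 0.3, -0.2]
width: 1.0
gripper_force: 0.0
```

Call:
carry_out --increments '[0,0,0,0,0,0,0,0,0,0,0,0,0,0,0,0,0,0,0,0,0,0,0,0,0,0,0,0,0,0,0,0,0,0,0,0,0,0,0,0,0,0,0,0,0,0,0,0]' --grip 1 --newtons 20

```text
clock: 4.9
position: [0.6296, -0.1288, 0.029]
ee_rot: [2.152, 2.289, 0.0]
force: [0.2, 0.4, -0.2]
width: 0.18
gripper_force: 0.3
```

Call:
carry_out --increments '[0,0,0,0,0,0,0,0,0,0,0,0,0,0,0,0,0,0,0,0,0,0,0,0]'

```text
clock: 5.4
position: [0.6296, -0.1288, 0.0291]
ee_rot: [2.151, 2.289, 0.0]
force: [1.2, -0.4, -0.6]
width: 0.152
gripper_force: 20.0
```

Call:
carry_out --increments '[0,0,5,0,0,0,0,0,15,0,0,0,0,0,20,0,0,0,0,0,11,0,0,0,-16,-2,0,0,0,-0.006,-27,-4,0,0,0,-0.011,-27,-4,0,0,0,-0.011,-27,-4,0,0,0,-0.011,-27,-4,0,0,0,-0.011,-22,-2.4,0,0,0,-0.007,-11.3,-1,0,0,0,-0.0045,0,0,-10,0,0,0,0,0,-10,0,0,0,0,0,-8,0,0,0,0,0,-4,0,0,0,0,0,0,0,0,0,0,0,0,0,0,0]'

```text
clock: 7.52
position: [0.4724, -0.1503, 0.0482]
ee_rot: [2.221, 2.222, 0.0]
force: [-0.4, 0.2, -1.6]
width: 0.147
gripper_force: 20.0
```

```bash
python3 - <<'E'
from h import *
st()
cv2.imwrite('pics/s2.png',cv2.resize(vision.get_image('side')[150:280,230:400,::-1],None,fx=4.5,fy=4.5,interpolation=cv2.INTER_CUBIC))
E
```

```text
t 7.53 p [ 472.4 -150.3   48.2] yang 0.0004 zax [ 3.e-04 -1.e-04 -1.e+00] F [-0.44  0.25 -1.59] w 0.147
```

View pics/s2.png

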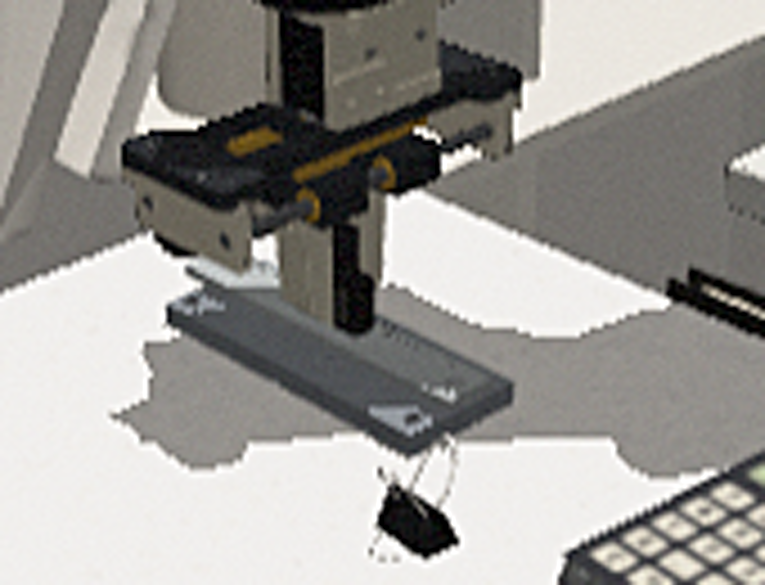

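The bar hovers well over plate B, parallel to it. Now I'll lower it softly.

Call:
carry_out --increments '[0,0,-1.5,0,0,0,0,0,-1.5,0,0,0,0,0,-1,0,0,0,0,0,0,0,0,0]'

```text
clock: 8.07
position: [0.4721, -0.1502, 0.044]
ee_rot: [-2.221, -2.222, 0.0]
force: [-0.2, 0.7, -1.5]
width: 0.151
gripper_force: 20.0
```

Call:
carry_out --increments '[0,0,-0.4,0,0,0,0,0,-0.4,0,0,0,0,0,0,0,0,0]'

```text
clock: 8.45
position: [0.4722, -0.1502, 0.0432]
ee_rot: [2.221, 2.222, 0.0]
force: [0.9, 0.9, -1.7]
width: 0.148
gripper_force: 20.0
```

Call:
carry_out --increments '[0,0,-0.4,0,0,0,0,0,-0.4,0,0,0,0,0,0,0,0,0]'

```text
clock: 8.82
position: [0.4722, -0.1502, 0.0424]
ee_rot: [2.221, 2.222, -0.0]
force: [-0.4, 0.5, -2.6]
width: 0.152
gripper_force: 20.0
```

Call:
carry_out --increments '[0,0,-0.4,0,0,0,0,0,-0.3,0,0,0,0,0,0,0,0,0]'

```text
clock: 9.2
position: [0.4722, -0.1502, 0.042]
ee_rot: [2.221, 2.222, 0.001]
force: [-1.3, 0.5, 5.2]
width: 0.15
gripper_force: 20.0
```

Call:
carry_out --increments '[0,0,0.3,0,0,0,0,0,0,0,0,0,0,0,0,0,0,0,0,0,0,0,0,0,0,0,0,0,0,0,0,0,0,0,0,0]' --grip 0.5

```text
clock: 9.95
position: [0.4722, -0.1502, 0.042]
ee_rot: [2.221, 2.222, 0.0]
force: [0.6, 0.5, -0.9]
width: 0.496
gripper_force: 0.0
```

Call:
carry_out --increments '[0,0,5,0,0,0,0,0,15,0,0,0,0,0,20,0,0,0,0,10,0,0,0,0,0,30,0,0,0,0,0,29,0,0,0,0,0,0,0,0,0,0]'

```text
clock: 10.82
position: [0.472, -0.0781, 0.0818]
ee_rot: [-2.215, -2.226, -0.001]
force: [0.0, 0.7, 0.3]
width: 0.501
gripper_force: 0.0
```

```bash
python3 - <<'E'
from h import *
st()
im=vision.get_image('top')
a=np.hstack([cv2.resize(im[235:310,310:420],None,fx=3.6,fy=3.6,interpolation=cv2.INTER_CUBIC),cv2.resize(vision.get_image('side')[195:270,250:360],None,fx=3.6,fy=3.6,interpolation=cv2.INTER_CUBIC)])
cv2.imwrite('pics/t3.png',a[:,:,::-1])
E
```

```text
t 10.82 p [472.  -78.1  81.8] yang 0.0047 zax [-8.0e-04  1.3e-03 -1.0e+00] F [0.04 0.67 0.26] w 0.501
```

View pics/t3.png

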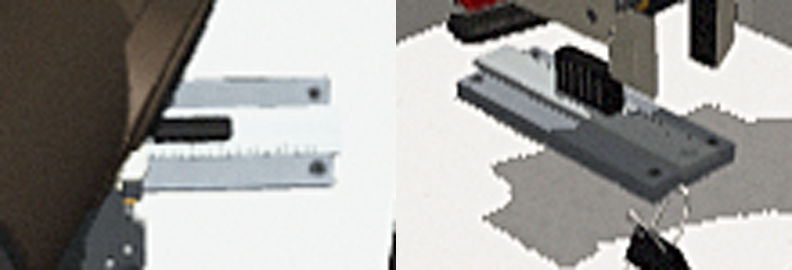

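The bar lies centred on plate B. Next I'll close the fingers and press the hole end.

Call:
carry_out --increments '[0,-1.5,0,0,0,-0.004,0,-1,-5,0,0,0,0,0,-10,0,0,0,0,0,-10,0,0,0,0,0,-8,0,0,0,0,0,-4,0,0,0,0,0,-2,0,0,0,0,0,0,0,0,0,0,0,0,0,0,0]' --grip 1

```text
clock: 12.05
position: [0.4724, -0.0837, 0.0432]
ee_rot: [2.225, 2.217, 0.0]
force: [0.2, -0.1, 0.2]
width: 0.005
gripper_force: 0.0
```

Call:
carry_out --increments '[0,0,-0.5,0,0,0,0,0,-0.5,0,0,0,0,0,-0.5,0,0,0,0,0,0,0,0,0]'

```text
clock: 12.55
position: [0.4722, -0.0837, 0.0415]
ee_rot: [2.225, 2.217, 0.0]
force: [0.1, -0.4, -0.3]
width: 0.003
gripper_force: 0.0
```

Call:
carry_out --increments '[0,2.5,0,0,0,0,0,0,-0.5,0,0,0,0,0,-0.5,0,0,0,0,0,-0.5,0,0,0,0,0,0,0,0,0]'

```text
clock: 13.18
position: [0.4722, -0.0812, 0.04]
ee_rot: [2.225, 2.217, -0.0]
force: [-0.0, 0.2, -0.5]
width: 0.004
gripper_force: 0.0
```

Call:
carry_out --increments '[0,0,-0.4,0,0,0,0,0,-0.4,0,0,0,0,0,0,0,0,0]'

```text
clock: 13.55
position: [0.4722, -0.0812, 0.0392]
ee_rot: [-2.225, -2.217, 0.0]
force: [0.5, -0.3, 1.3]
width: 0.007
gripper_force: 0.0
```

Call:
carry_out --increments '[0,0,-0.3,0,0,0,0,0,-0.3,0,0,0,0,0,0,0,0,0]'

```text
clock: 13.92
position: [0.4722, -0.0812, 0.0386]
ee_rot: [2.225, 2.217, -0.0]
force: [-0.3, 0.1, -0.1]
width: 0.002
gripper_force: 0.0
```

Call:
carry_out --increments '[0,0,-0.2,0,0,0,0,0,-0.2,0,0,0,0,0,0,0,0,0]'

```text
clock: 14.3
position: [0.4722, -0.0812, 0.0382]
ee_rot: [-2.225, -2.217, 0.0]
force: [-0.1, 1.5, 0.3]
width: 0.005
gripper_force: 0.0
```

Call:
carry_out --increments '[0,0,-0.15,0,0,0,0,0,-0.15,0,0,0,0,0,0,0,0,0]'

```text
clock: 14.68
position: [0.4722, -0.0812, 0.0381]
ee_rot: [-2.226, -2.217, -0.0]
force: [-1.3, 0.3, 4.9]
width: 0.007
gripper_force: 2.6
```

Call:
carry_out --increments '[0,0,-0.03,0,0,0,0,0,0,0,0,0,0,0,0,0,0,0]'

```text
clock: 15.05
position: [0.4722, -0.0812, 0.0382]
ee_rot: [2.226, 2.217, 0.001]
force: [-1.3, 0.9, 6.6]
width: 0.008
gripper_force: 2.9
```

Call:
carry_out --increments '[0,0,0,0,0,0,0,0,0,0,0,0,0,0,0,0,0,0]'

```text
clock: 15.42
position: [0.4722, -0.0812, 0.0381]
ee_rot: [-2.225, -2.217, -0.0]
force: [-1.6, 0.7, 5.1]
width: 0.007
gripper_force: 2.9
```

The hole end holds 5 N with no sinking. Now the plain end: lift over the rib, then press.

Call:
carry_out --increments '[0,0,5,0,0,0,0,0,18,0,0,0,0,0,20,0,0,0,0,-20,0,0,0,0,0,-30,0,0,0,0,0,-30,0,0,0,0,0,-30,0,0,0,0,0,-20,0,0,0,0,0,-10,0,0,0,0,0,0,-15,0,0,0,0,0,-15,0,0,0,0,0,-6,0,0,0,0,0,-3,0,0,0,0,0,0,0,0,0,0,0,0,0,0,0]'

```text
clock: 17.3
position: [0.4724, -0.2212, 0.0422]
ee_rot: [2.225, 2.217, 0.0]
force: [0.0, 0.2, 0.1]
width: 0.006
gripper_force: 0.0
```

Call:
carry_out --increments '[0,0,-0.5,0,0,0,0,0,-0.5,0,0,0,0,0,-0.5,0,0,0,0,0,0,0,0,0]'

```text
clock: 17.8
position: [0.4722, -0.2212, 0.0404]
ee_rot: [-2.225, -2.217, 0.0]
force: [0.8, 0.8, -0.7]
width: 0.009
gripper_force: 0.0
```

Call:
carry_out --increments '[0,0,-0.4,0,0,0,0,0,-0.4,0,0,0,0,0,0,0,0,0]'

```text
clock: 18.18
position: [0.4722, -0.2212, 0.0396]
ee_rot: [-2.225, -2.217, 0.0]
force: [0.1, -0.5, 0.5]
width: 0.006
gripper_force: 0.0
```

Call:
carry_out --increments '[0,0,-0.3,0,0,0,0,0,-0.3,0,0,0,0,0,-0.3,0,0,0,0,0,0,0,0,0]'

```text
clock: 18.68
position: [0.4722, -0.2212, 0.0387]
ee_rot: [2.225, 2.217, -0.0]
force: [0.6, 0.8, 0.6]
width: 0.002
gripper_force: 0.0
```

Call:
carry_out --increments '[0,0,-0.15,0,0,0,0,0,-0.15,0,0,0,0,0,0,0,0,0]'

```text
clock: 19.05
position: [0.4722, -0.2212, 0.0384]
ee_rot: [2.225, 2.218, 0.0]
force: [0.2, 0.8, -0.2]
width: 0.003
gripper_force: 0.0
```

Call:
carry_out --increments '[0,0,-0.1,0,0,0,0,0,-0.1,0,0,0,0,0,0,0,0,0]'

```text
clock: 19.42
position: [0.4722, -0.2212, 0.0382]
ee_rot: [2.225, 2.217, 0.0]
force: [-0.3, 0.2, 0.1]
width: 0.003
gripper_force: 0.0
```

Call:
carry_out --increments '[0,0,-0.1,0,0,0,0,0,-0.1,0,0,0,0,0,0,0,0,0]'

```text
clock: 19.8
position: [0.4722, -0.2212, 0.0382]
ee_rot: [2.225, 2.217, 0.0]
force: [-0.9, 0.9, 5.4]
width: 0.003
gripper_force: 2.6
```

Call:
carry_out --increments '[0,0,-0.1,0,0,0,0,0,0,0,0,0,0,0,0,0,0,0]'

```text
clock: 20.18
position: [0.4722, -0.2212, 0.0382]
ee_rot: [2.225, 2.217, 0.0]
force: [-1.0, 0.8, 7.3]
width: 0.002
gripper_force: 3.5
```

Call:
carry_out --increments '[0,0,0.08,0,0,0,0,0,0,0,0,0,0,0,0,0,0,0,0,0,0,0,0,0,0,0,0,0,0,0,0,0,0,0,0,0]'

```text
clock: 20.92
position: [0.4722, -0.2212, 0.0382]
ee_rot: [2.225, 2.217, 0.0]
force: [-2.5, 1.1, 6.0]
width: 0.01
gripper_force: 2.9
```

Call:
carry_out --increments '[0,0,5,0,0,0,0,0,20,0,0,0,0,0,40,0,0,0,0,0,50,0,0,0,0,0,50,0,0,0,-20,40,40,0,0,0,-20,50,20,0,0,0,-20,50,0,0,0,0,-20,50,0,0,0,0,-20,50,0,0,0,0,0,50,0,0,0,0,0,50,0,0,0,0,0,50,0,0,0,0,0,0,0,0,0,0]'

```text
clock: 22.68
position: [0.3718, 0.1721, 0.263]
ee_rot: [2.219, 2.223, 0.001]
force: [0.4, -0.2, -0.2]
width: 0.002
gripper_force: 0.0
```

```bash
python3 - <<'E'
from h import *
st()
im=vision.get_image('top')
a=np.hstack([cv2.resize(im[235:310,310:420],None,fx=3.6,fy=3.6,interpolation=cv2.INTER_CUBIC),cv2.resize(vision.get_image('side')[195:270,250:360],None,fx=3.6,fy=3.6,interpolation=cv2.INTER_CUBIC)])
cv2.imwrite('pics/t4.png',a[:,:,::-1])
E
```

```text
t 22.68 p [371.8 172.1 263. ] yang 0.0019 zax [ 3.e-04  2.e-04 -1.e+00] F [ 0.4  -0.19 -0.21] w 0.002
```

View pics/t4.png

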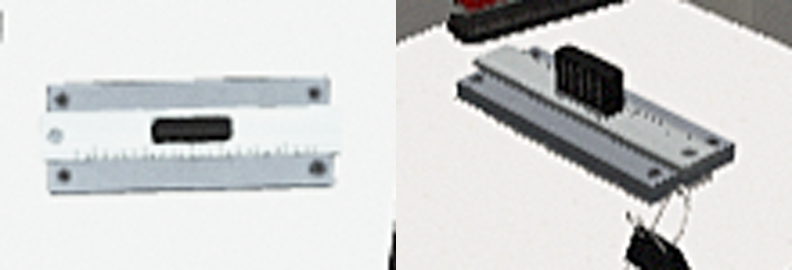

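The bar lies centred on plate B, with equal overhang at both ends (columns 41 and 342 against plate 47 and 335). The arm is clear.

```bash
python3 -c "
from cell import arm
print(arm.sign_off())"
```

```text
the job is handed in; nothing more can be done
None
```

The first plate I tried, the nearer right-hand one, is the flat one: neither the hole end nor the plain end gave under 5–7 N, so the straightedge lies centred along it, and the job was handed in at about 23 s with the arm clear and nothing else touched.

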